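Stand the fallen solvent bottle on the adjustable stand

TASK

The sampler's wash-solvent bottle, an amber bottle, has fallen over on the bench: pick it up and stand it upright in the middle of the platform of the adjustable stand. It is glass, so set it down gently, and do not let go until you feel that the platform carries it. Leave everything else on the bench where it is.

Things in the scene. Friction and masses are not known exactly. Their poses are not given: they have to be found in the camera images.
- bottle: The fallen amber glass bottle, the only one on its side: 138 mm long, 0.22-0.45 kg. Origin: centre of its base disc; own z runs from base to cap along the axis. Straight body 62 mm diameter up to 96 mm from the base, neck 29 mm diameter at 112-116 mm, white cap 33 mm diameter at 116-138 mm; centre of mass about 55 mm from the base. It lies loose, axis 31 mm above the bench, and can roll.
- stand: Height-adjustable stand, immovable: grey base plate 155 x 150 mm, column, level rigid platform 150 mm square with black rubber top. Origin: centre of the base's underside on the bench, straight below the platform's middle. The platform's top is 75 to 145 mm above the bench, not measured. Glass meeting it faster than 25 mm/s or pressed with over 40 N is knocked.
- spare: Bystander: an amber bottle of the same kind, standing upright (62 mm diameter, 138 mm tall). Origin: centre of its underside.
- jar: Bystander: squat amber jar with wide white lid, 72 mm diameter, 84 mm tall. Origin: centre of its underside.
- beaker: Bystander: empty glass beaker, 68 mm diameter, 90 mm tall. Origin: centre of its underside.
- vialrack: Bystander: low metal rack of small vials, 130 (own x) x 85 x 45 mm. Origin: centre of its underside.
- septabox: Bystander: small cardboard box, 100 (own x) x 65 x 30 mm. Origin: centre of its underside.
- spanner: Bystander: steel open-ended spanner lying flat, 150 mm long along its own x. Origin: centre of its underside.
There are look-alikes about, which are no part of the job. Leave any red look-alike of the bottle alone.

How it is judged:
On the way, in this order (a step that is already met when the one before it is completed fails the run):
1. the bottle is lifted off the bench in the gripper (contact force between the fingers and bottle above 1 N and height (world z) of bottle above 0.06 m and not (contact force between bottle and stand above 0.2 N)), for 0.2 s.
2. still held, the upright bottle rests on the platform near its middle (felt before letting go) (contact force between the fingers and bottle above 0.5 N and contact force between bottle and stand above 0.5 N and angle between bottle's own z axis and vertical below 0.15 rad and horizontal distance between bottle and stand below 0.03 m), for 0.1 s.
At the end, for the whole second after the job is handed in: The bottle stands released and at rest on the stand's platform, upright within 3 degrees, its centre within 25 mm of the platform's middle (angle between bottle's own z axis and vertical below 0.05 rad and horizontal distance between bottle and stand below 0.025 m and height (world z) of bottle above 0.06 m and contact force between bottle and stand above 1 N and linear speed of bottle below 0.01 m/s and angular speed of bottle below 0.1 rad/s); the robot touches nothing.
It fails at once if the bottle is knocked or dropped onto the stand (more than 40 N between them) (contact force between bottle and stand above 40 N).
It fails at once if another thing on the bench is shifted by more than 20 mm (distance of any of spare, jar, beaker, vialrack, septabox, spanner from where it was at the start of the episode above 0.02 m).
It also fails if it takes over 45 s, if anything falls off the work surface, if the arm or the gripper's body presses on something with over 40 N, if the wrist force passes 120 N, or if a joint passes its speed limit or range.

ROBOT

A 6-joint arm with a two-finger parallel gripper is mounted at the origin on the work surface. World frame = base frame: x ahead of the robot, y to its left, z up, the work surface at z = 0. Lengths are in m, angles in rad, forces in N, time in s.
With the tool pointing down it reaches from about 0.3 to 0.75 m from the base axis. Payload 8.5 kg.
Tool frame: the origin (TCP) lies on the centre line of the jaws, within the pads' length; the fingertips stand 19 mm ahead of it and the grasp point (between the pads) is the TCP; z points along the fingers, y is the line along which they close (so a half turn about z gives the same grasp; the last joint's range is limited). The gripper opens to 88 mm and grips with 3 to 60 N. Pads are 18 mm wide; open, the fingers measure 123 mm over their backs; the gripper's body (75 mm by 187 mm) begins 45 mm behind the grasp point.
Start: joints at [1.052, 0.381, 1.297, -0, 1.464, -0.215], TCP at [0.165, 0.525, 0.258] pointing down, gripper open.
Joint ranges: [-3.11, 3.11], [-0.89, 2.33], [0.22, 2.48], [-1.42, 4.56], [0.17, 2.85], [-2.88, 2.88]. Speed limits (rad/s): [2.39, 2.39, 3.14, 3.14, 3.14, 3.14].

INTERFACE

Orientations are given as a unit quaternion [x, y, z, w].
In Python, from station import get_obs, camera, camera_info, job_done gives the robot as it stands.
- The arm moves only by the shell command python3 -m inch 'ROWS'. ROWS is JSON, a list of rows, each a list of 7 numbers: the shift along the world's x, y, z in cm, then the turn, a rotation vector about the world's x, y, z in rad, then the opening, from 0 (shut) to 1 (fully open). A call has 1 to 12 rows; each row shifts and turns the commanded pose from where the row before left it; what a row does not reach is not made up. A row lasts 1/8 s, in which the tool goes at most 62.5 mm and 10.7 degrees, less where a joint would pass 70% of its speed; a pose out of reach is approached as far as the arm can. A call is refused whole if a number of a shift passes 6.25 or a number of a turn 0.188, either way. A call with a gripper value outside its range is refused whole. The fingers move at their own pace and stop on an object; the grip force is fixed at half the most. Time passes only in rows, so rows that do not move let the fingers close. It gives the time, the measured TCP pose, the force, the opening and the grip force at its end, in the units of the state.
- get_obs(): the state, without advancing time (a new reading comes with each control period).
- camera(name): name is "scene" or "side" or "wrist"; returns (picture, depth): 420x560x3 uint8, blue, green, red; 420x560 float32, m along the optical axis (not along the pixel's ray), 0 where there is no reading.
- camera_info(name): a dict with "fx", "fy", "cx", "cy" (pixels), "k1" (the pictures are not rectified: a ray, as slopes to the right and down, at radius r is drawn at 1 + k1 r^2 times it, then the intrinsics apply), "R" (3x3) and "t" (3): a world point X has camera coordinates R X + t. Camera axes: x right, y down, z forward; pixel columns grow to the right and rows downward; lengths in m; the calibration is good to about 2 mm. A picture is of the moment at which its call begins: read the wrist's pose just before it. camera_info takes no time and is no camera call; for the wrist camera it gives the pose at the moment of the call.
- job_done(): hands the job in; it is judged then, once.
The state is a dict: "clock": time; "qpos": joint angles; "qvel": joint speeds; "joint_torque": joint torques, N m; "eef_pos": TCP position; "tool_rot": TCP orientation; "contact_force": force on the tool from outside, world axes, zero at the start; "moment": the same for the moment, N m; "width": opening from 0.0 (shut) to 1.0 (fully open); "grasp_force": force on a finger pad.
Only numpy, scipy, OpenCV 4.12 (cv2) and the standard library are available. Lean on these libraries where they do the work, as an engineer would, in place of code of your own. Each camera call takes 0.05 s, during which the arm holds its last target. There are 200 camera calls.

## Working session

There is one attempt and no reset: what is moved stays moved. The work goes in short steps, Python scripts to look and compute and a shell command to move; the robot and the scene stay as the last step left them, time stands still between calls to the robot, and variables do not carry over. Pictures are saved under pics/ and viewed, at most 10 in all, crops included, and the job is handed in when it is done.

```bash
ls; mkdir -p pics; cat > h.py <<'E'
import numpy as np, cv2
from station import *
def snap(n,f):
    i=camera_info(n); p,d=camera(n); cv2.imwrite(f'pics/{f}.png',p); np.savez(f'pics/{f}.npz',d=d,**i); return p,d,i
def world(i,d,u,v,z=None,win=2):
    K=np.array([[float(i['fx']),0,float(i['cx'])],[0,float(i['fy']),float(i['cy'])],[0,0,1]])
    x,y=cv2.undistortPoints(np.array([[[u,v]]],float),K,np.array([float(i['k1']),0,0,0,0]))[0,0]
    R=np.array(i['R']);t=np.array(i['t'])
    ray=R.T@np.array([x,y,1]);o=-R.T@t
    if z is None:
        w=d[int(v)-win:int(v)+win+1,int(u)-win:int(u)+win+1];w=w[w>0]
        s=np.median(w) if w.size else np.nan
    else: s=(z-o[2])/ray[2]
    return o+s*ray
E
python3 - <<'E'
from h import *
for n in('scene','side'):
    p,d,i=snap(n,n+'1'); print(n,i)
print(get_obs())
a=cv2.imread('pics/scene1.png');b=cv2.imread('pics/side1.png')
E
```

```text
pics
scene {'fx': 496.315115866477, 'fy': 496.315115866477, 'cx': 275.5951215017355, 'cy': 214.4295048582219, 'k1': 0.04322230147754643, 'R': array([[-0.24659373,  0.96908543, -0.00806032],
       [ 0.61170404,  0.14919262, -0.77689106],
       [-0.75167127, -0.19650699, -0.62958344]]), 't': array([ 0.14970402, -0.28133705,  1.65735221])}
side {'fx': 492.4587532058183, 'fy': 492.4587532058183, 'cx': 284.60990273824024, 'cy': 221.68305464877426, 'k1': -0.01976148467936918, 'R': array([[ 0.99779273, -0.06216596, -0.02334635],
       [-0.05491367, -0.57476403, -0.81647462],
       [ 0.03733828,  0.81595448, -0.57690913]]), 't': array([-0.51720679,  0.07169285,  1.28996943])}
{'clock': 0.1, 'qpos': array([ 1.05170393e+00,  3.81103308e-01,  1.29812871e+00, -1.89445368e-06,
        1.46357435e+00, -2.15302909e-01]), 'qvel': array([ 0.00050922, -0.00140702, -0.00143986,  0.00086919,  0.00027111,
       -0.00027759]), 'joint_torque': array([ 3.70406779e-03, -4.38651466e+01, -2.24908966e+01,  7.14534963e-02,
        3.42526892e-02, -9.27679821e-05]), 'eef_pos': array([0.16442178, 0.52462421, 0.25723206]), 'tool_rot': array([ 1.51311204e-01,  9.88485989e-01, -5.66743900e-04, -2.16984933e-04]), 'contact_force': array([-0.93079601,  0.25415799, -0.20831309]), 'moment': array([ 0.03409005, -0.01802092, -0.02827741]), 'grasp_force': 0.0, 'width': 1.002429150656317}
```

View pics/scene1.png

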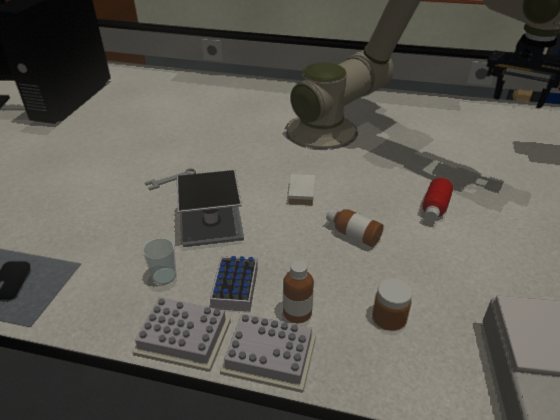

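View pics/side1.png

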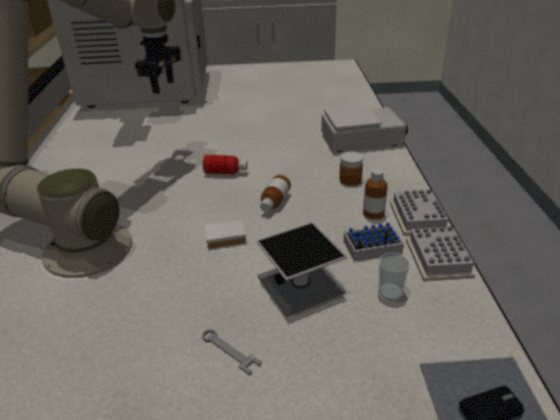

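The fallen amber bottle is at scene (358,227) and side (276,192), with its cap towards the lower left in side. Possible mix-ups are the red bottle lying at scene (437,198), the upright spare at (298,293) and the jar at (392,305). The stand's platform is at scene (208,190) and side (300,250). Next I'll check this choice in an enlarged crop.

```bash
python3 - <<'E'
from h import *
def c(f,u,v,s):
    w,h=400//s,300//s
    return cv2.resize(cv2.imread(f'pics/{f}.png')[v:v+h,u:u+w],(400,300),interpolation=cv2.INTER_CUBIC)
a=np.vstack([np.hstack([c('scene1',310,190,4),c('side1',230,155,4)]),np.hstack([c('scene1',160,165,4),c('side1',250,220,4)])])
cv2.imwrite('pics/crops.png',a)
E
```

```text
(no output)
```

View pics/crops.png

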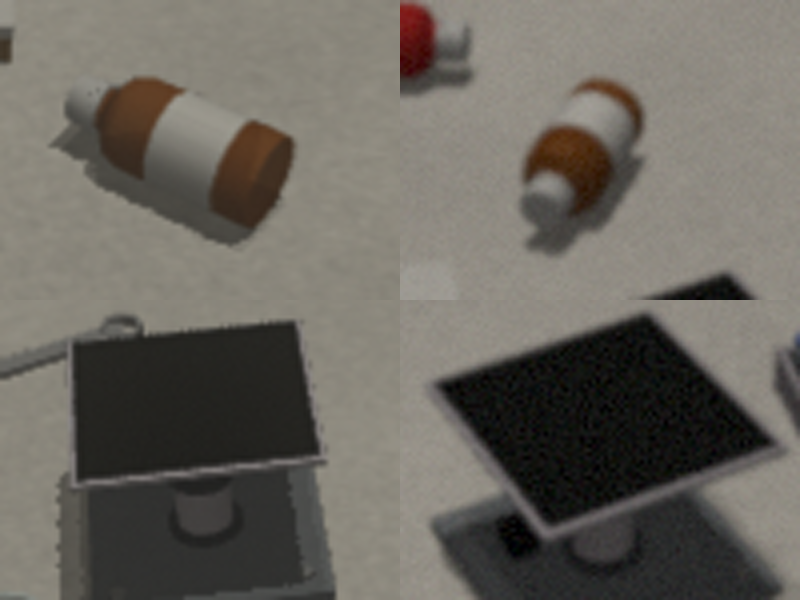

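The crop confirms the choice. The bottle is amber with a white label, its cap at scene (329,216) and side (266,206) and its base disc at scene (377,235). The platform corners in scene are (177.5,175), (235,170), (241,205) and (179,212). In side they are (258.5,241), (312,223.5), (345,257) and (286,279).

```bash
python3 - <<'E'
from h import *
np.set_printoptions(precision=4,suppress=True)
L=lambda f:(lambda q:(dict(q),q['d']))(np.load(f'pics/{f}.npz'))
s,sd=L('scene1');e,ed=L('side1')
def tri(a,b):
    def ry(i,u):
        o=world(i,None,*u,z=0);p=world(i,None,*u,z=.3);return o,(p-o)/np.linalg.norm(p-o)
    o1,d1=ry(s,a);o2,d2=ry(e,b)
    k=np.linalg.lstsq(np.c_[d1,-d2],o2-o1,rcond=None)[0]
    p,q=o1+k[0]*d1,o2+k[1]*d2
    return (p+q)/2,np.linalg.norm(p-q)
S=[(177.5,175),(234.75,170.25),(241,205),(178.75,211.75)];E=[(258.5,241),(312.25,223.5),(345,257),(286.25,279.25)]
for k in range(4):print(k,[tri(S[j],E[(j+k)%4]) for j in range(4)] if 0 else [round(tri(S[j],E[(j+k)%4])[1],4) for j in range(4)])
for k in range(4):
    r=[tri(S[j],E[(j+k)%4]) for j in range(4)]
    if max(x[1] for x in r)<.02: P=np.array([x[0] for x in r]);print(P,P.mean(0))
for u in[(209,190),(200,185),(225,195)]:print('scene depth plat',world(s,sd,*u))
for u in[(300,250),(290,245),(315,250)]:print('side depth plat',world(e,ed,*u))
print('cap tri',tri((328.75,216),(266.3,206)))
print('cap,base z=.031',world(s,sd,328.75,216,z=.031),world(s,sd,377,235,z=.031),world(e,ed,266.3,206,z=.031))
def cloud(i,d,u0,v0,u1,v1,zmin=.012):
    pts=np.array([world(i,d,u,v,win=0) for v in range(v0,v1) for u in range(u0,u1)]);return pts[(pts[:,2]>zmin)&(pts[:,2]<.15)]
for n,i,d,b in(('scene',s,sd,(318,200,390,252)),('side',e,ed,(255,170,298,216))):
    c=cloud(i,d,*b);m=c[:,:2].mean(0);w,v=np.linalg.eigh(np.cov(c[:,:2].T));ax=v[:,1]
    t=(c[:,:2]-m)@ax;q=(c[:,:2]-m)@v[:,0]
    print(n,len(c),m,ax,t.min(),t.max(),q.min(),q.max(),c[:,2].max())
    top=c[c[:,2]>.05];tm=top[:,:2].mean(0);w,v=np.linalg.eigh(np.cov(top[:,:2].T));print(' ridge',tm,v[:,1],((top[:,:2]-tm)@v[:,1]).min(),((top[:,:2]-tm)@v[:,1]).max())
E
```

```text
0 [np.float64(0.093), np.float64(0.0541), np.float64(0.1112), np.float64(0.0657)]
1 [np.float64(0.0385), np.float64(0.1588), np.float64(0.0534), np.float64(0.1661)]
2 [np.float64(0.0578), np.float64(0.1099), np.float64(0.0596), np.float64(0.1026)]
3 [np.float64(0.0029), np.float64(0.0031), np.float64(0.0003), np.float64(0.0011)]
[[ 0.5056 -0.2833  0.1092]
 [ 0.451  -0.1483  0.1093]
 [ 0.5813 -0.0899  0.1068]
 [ 0.6391 -0.2224  0.1069]] [ 0.5442 -0.186   0.108 ]
scene depth plat [ 0.5483 -0.1815  0.1114]
scene depth plat [ 0.5347 -0.21    0.112 ]
scene depth plat [ 0.5584 -0.137   0.1114]
side depth plat [ 0.5426 -0.1975  0.1141]
side depth plat [ 0.5221 -0.1761  0.1128]
side depth plat [ 0.5756 -0.1993  0.113 ]
cap tri (array([0.4762, 0.1076, 0.0312]), np.float64(0.005429627279408506))
cap,base z=.031 [0.4798 0.1066 0.031 ] [0.5239 0.2313 0.031 ] [0.4746 0.1119 0.031 ]
scene 1253 [0.517 0.177] [0.3831 0.9237] -0.08496659207274113 0.054197660577319444 -0.02146766939197422 0.041266621612562795 0.06532167401103905
 ridge [0.512  0.1838] [0.382  0.9242] -0.05692783477138266 0.04973990503138002
side 738 [0.5003 0.1562] [0.4747 0.8801] -0.06374169842687111 0.08067688311725932 -0.023248146866911762 0.03933323905081942 0.06646381382873645
 ridge [0.5031 0.1749] [0.4155 0.9096] -0.05219548219798817 0.060692697185813785
```

```bash
python3 - <<'E'
from h import *
np.set_printoptions(precision=3,suppress=True)
q=np.load('pics/scene1.npz');s=dict(q);d=q['d']
for n,u,v in(('red cap',431,213),('red',441,190),('spare cap',299,271),('jar lid',394,290),('septa',302,185),('rack',235,275)):print(n,world(s,d,u,v))
E
python3 -m inch '[[3.3,-3.5,0,0,0,-0.167,1],[3.3,-3.5,0,0,0,-0.167,1],[3.3,-3.5,0,0,0,-0.167,1],[3.3,-3.5,0,0,0,-0.167,1],[3.3,-3.5,0,0,0,-0.167,1],[3.3,-3.5,0,0,0,-0.167,1],[3.3,-3.5,0,0,0,-0.167,1],[3.3,-3.5,0,0,0,-0.167,1],[3.3,-3.5,0,0,0,-0.167,1],[3.3,-3.5,0,0,0,-0.167,1],[0,0,0,0,0,0,1],[0,0,0,0,0,0,1]]'
python3 - <<'E'
from h import *
p,d,i=snap('wrist','w1');o=get_obs();print(o['eef_pos'],o['tool_rot'],o['qpos'],i['R'],i['t'])
E
```

```text
red cap [0.419 0.354 0.04 ]
red [0.341 0.374 0.06 ]
spare cap [0.788 0.094 0.136]
jar lid [0.743 0.279 0.083]
septa [0.362 0.013 0.029]
rack [ 0.727 -0.063  0.024]
clock: 1.6
eef_pos: [0.494, 0.1751, 0.2575]
tool_rot: [0.834, 0.552, -0.0, -0.0]
contact_force: [-1.3, 0.1, 0.3]
width: 1.003
grasp_force: 0.0
[0.49378554 0.17551445 0.25763639] [ 8.33753835e-01  5.52136235e-01 -2.30247961e-04 -2.60458889e-04] [1.15265731e-01 3.35391600e-01 1.36826681e+00 2.58357067e-04
 1.43858064e+00 5.16179317e-01] [[ 9.20733503e-01 -3.90191917e-01  2.90356572e-04]
 [-3.70207858e-01 -8.73341664e-01  3.16576183e-01]
 [-1.23271887e-01 -2.91589790e-01 -9.48567044e-01]] [-0.38646569  0.29241139  0.50215714]
```

View pics/w1.png

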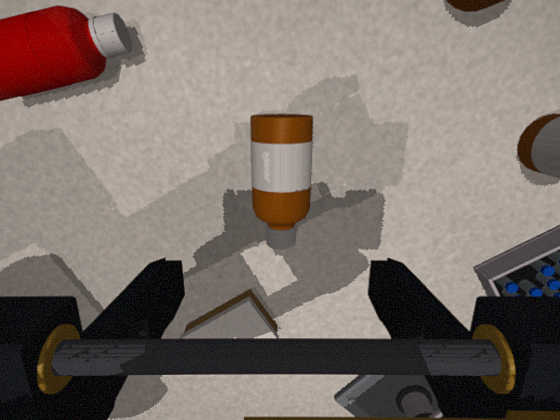

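The wrist view shows the bottle lined up with the image columns: base edge at (282,115), cap end at (281,247), sides at columns 251 and 313. The red bottle at the upper left is clear of the gripper.

```bash
python3 - <<'E'
from h import *
np.set_printoptions(precision=4,suppress=True)
q=np.load('pics/w1.npz');s=dict(q);d=q['d']
for n,u,v,z in(('base edge',282,115,.031),('base edge top',282,115,.062),('cap end',281,247,.031),('L',251,165,.031),('R',313,165,.031),('L2',251,130,.031),('R2',313,130,.031)):print(n,world(s,d,u,v,z=z))
for v in(118,140,165,190,210,235,243):print(v,world(s,d,282,v))
print('cam',-s['R'].T@s['t'])
E
```

```text
base edge [0.5243 0.2311 0.031 ]
base edge top [0.5245 0.2329 0.062 ]
cap end [0.4686 0.1004 0.031 ]
L [0.4758 0.1978 0.031 ]
R [0.5347 0.1728 0.031 ]
L2 [0.4903 0.2299 0.031 ]
R2 [0.5473 0.2057 0.031 ]
118 [0.5235 0.2304 0.0604]
140 [0.5159 0.2123 0.061 ]
165 [0.507  0.191  0.0618]
190 [0.4977 0.1686 0.0619]
210 [0.4898 0.1498 0.0617]
235 [0.4775 0.1196 0.047 ]
243 [0.474  0.111  0.0468]
cam [0.526  0.251  0.3839]
```

```bash
python3 -m inch '[[0.4,-0.6,-4,0.134,-0.0565,0,1],[0,0,-4,0.134,-0.0565,0,1],[0,0,-4,0.134,-0.0565,0,1],[0,0,-4,0,0,0,1],[0,0,-3,0,0,0,1],[0,0,-2,0,0,0,1],[0,0,-1.3,0,0,0,1],[0,0,0,0,0,0,1],[0,0,0,0,0,0,1]]'
python3 - <<'E'
from h import *
p,d,i=snap('wrist','w2')
E
```

```text
clock: 2.78
eef_pos: [0.4988, 0.1691, 0.0355]
tool_rot: [0.814, 0.539, 0.181, -0.12]
contact_force: [0.7, -0.1, -0.1]
width: 1.003
grasp_force: 0.0
```

View pics/w2.png

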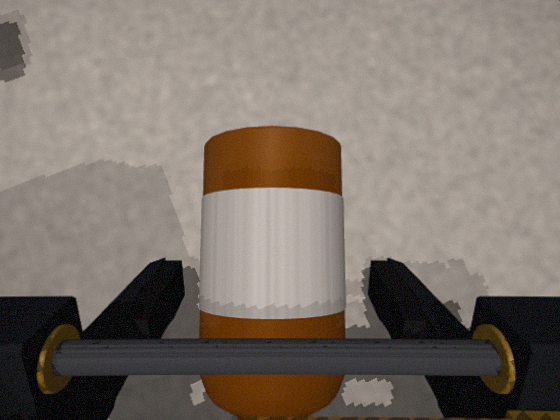

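The fingers straddle the bottle evenly: body at columns 200–344, fingertips at 182 and 370. Nothing is touching. Closing now.

```bash
python3 -m inch '[[0,0,0,0,0,0,0],[0,0,0,0,0,0,0],[0,0,0,0,0,0,0],[0,0,0,0,0,0,0],[0,0,0,0,0,0,0],[0,0,0,0,0,0,0]]'
```

```text
clock: 3.58
eef_pos: [0.4985, 0.1688, 0.0348]
tool_rot: [0.815, 0.538, 0.18, -0.12]
contact_force: [-1.3, -0.3, 4.0]
width: 0.696
grasp_force: 30.0
```

```bash
python3 -m inch '[[0,0,0.5,0,0,0,0],[0,0,1.5,0,0,0,0],[0,0,2.5,0,0,0,0],[0,0,3,0,0,0,0],[0,0,3,-0.067,0.028,0,0],[0,0,3,-0.067,0.028,0,0],[0,0,3,-0.067,0.028,0,0],[0,0,3,-0.067,0.028,0,0],[0,0,3,-0.067,0.028,0,0],[0,0,2,-0.067,0.028,0,0],[0,0,0,0,0,0,0]]'
```

```text
clock: 4.95
eef_pos: [0.4986, 0.1693, 0.2813]
tool_rot: [0.834, 0.552, 0.002, 0.001]
contact_force: [0.4, -0.0, -3.4]
width: 0.695
grasp_force: 30.0
```

```bash
python3 -m inch '[[0.2,-1.5,0,0,0,0.08,0],[0.5,-3.5,0,0,0,0.15,0],[0.5,-3.5,0,0,0,0.15,0],[0.5,-3.5,0,0,0,0.15,0],[0.5,-3.5,0,0,0,0.15,0],[0.5,-3.5,0,0,0,0.15,0],[0.5,-3.5,0,0,0,0.15,0],[0.5,-3.5,0,0,0,0.15,0],[0.5,-3.5,0,0,0,0.15,0],[0.3,-3.5,0,0,0,0.15,0],[0,-1.5,0,0,0,0.008,0],[0,0,0,0,0,0,0]]'; python3 -c "
from h import *
print(get_obs()['qpos'])"
```

```text
clock: 6.45
eef_pos: [0.5431, -0.1765, 0.2791]
tool_rot: [0.266, 0.964, 0.001, -0.001]
contact_force: [-0.3, -0.2, -3.1]
width: 0.693
grasp_force: 30.0
[-0.52235949  0.40490415  1.19627568  0.00204517  1.54206723 -1.55394398]
```

```bash
python3 -m inch '[[0,0,0,-0.0413,-0.0698,0,0],[0,0,0,-0.0825,-0.1396,0,0],[0,0,0,-0.0825,-0.1396,0,0],[0,0,0,-0.0825,-0.1396,0,0],[0,0,0,-0.0825,-0.1396,0,0],[0,0,0,-0.0825,-0.1396,0,0],[0,0,0,-0.0825,-0.1396,0,0],[0,0,0,-0.0413,-0.0698,0,0],[0,0,0,0,0,0,0],[0,0,0,0,0,0,0]]'; python3 - <<'E'
from h import *
from scipy.spatial.transform import Rotation as R
o=get_obs();print(o['qpos'],R.from_quat(o['tool_rot']).as_matrix())
snap('scene','s3');snap('side','e3')
def c(f,u,v,s):
    w,h=400//s,600//s
    return cv2.resize(cv2.imread(f'pics/{f}.png')[v:v+h,u:u+w],(400,600),interpolation=cv2.INTER_CUBIC)
cv2.imwrite('pics/c3.png',np.hstack([c('scene3' if 0 else 's3',160,100,4),c('e3',250,150,4)]))
E
```

```text
clock: 7.7
eef_pos: [0.5541, -0.166, 0.3118]
tool_rot: [0.238, 0.837, -0.142, 0.471]
contact_force: [0.5, 0.0, -2.3]
width: 0.697
grasp_force: 30.0
[-0.45622105  0.16596779  1.7961111  -0.56881155  0.18078782 -0.96613965] [[-0.44206997  0.53250017  0.72181556]
 [ 0.2649114   0.84632899 -0.46211383]
 [-0.85696913 -0.01306947 -0.515202  ]]
```

View pics/c3.png

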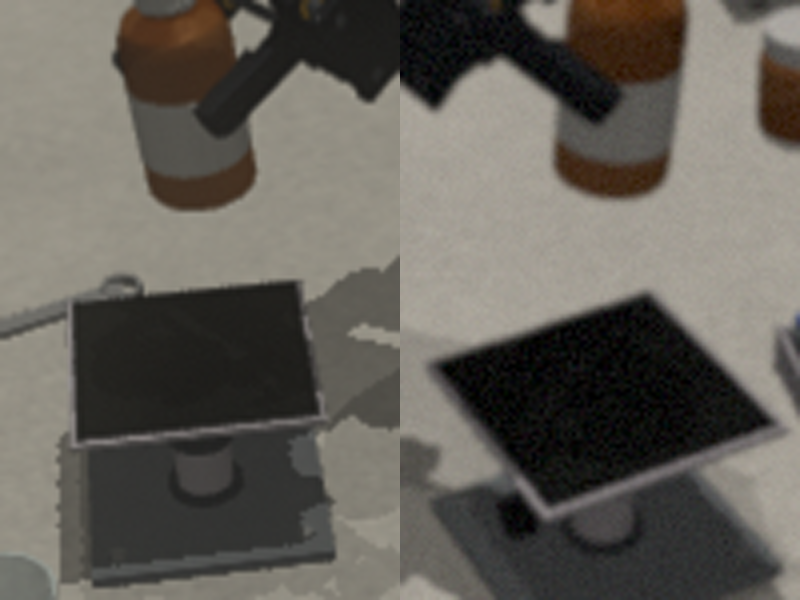

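The bottle is held nearly upright, base at crop (200,195) and (612,180), well above the platform. Joint 5 has hit its limit (0.18) with the tool pointing straight out. I'll fit a small arm model from the recorded poses to find a tool heading with joint margin.

```bash
cat > ik.py <<'E'
import numpy as np
from scipy.optimize import least_squares
from scipy.spatial.transform import Rotation as R
z=lambda a:R.from_euler('z',a).as_matrix(); y=lambda a:R.from_euler('y',a).as_matrix()
lo=np.array([-3.11,-.89,.22,-1.42,.17,-2.88]);hi=np.array([3.11,2.33,2.48,4.56,2.85,2.88])
def rot(q): return z(q[0])@y(q[1]+q[2])@z(S4*q[3])@y(q[4])@z(q[5]+np.pi/2)
S4=1
Q=np.array([[1.0517,.3811,1.2981,0,1.46357,-.2153],[.11527,.33539,1.36827,.00026,1.43858,.51618],[-.52236,.4049,1.19628,.00205,1.54207,-1.55394],[-.45622,.16597,1.79611,-.56881,.18079,-.96614]])
P=np.array([[.16442,.52462,.25723],[.4938,.1755,.2576],[.5431,-.1765,.2791],[.5541,-.166,.3118]])
def A(q):
    a,b=z(q[0]),z(q[0])@y(q[1]);c=z(q[0])@y(q[1]+q[2]);w=c@z(S4*q[3])@y(q[4])
    return np.c_[a[:,1:3],b[:,[0,2]],c[:,[0,2]],w[:,[0,2]]]
# params: lateral,h, upper(x,z), forearm(x,z), wrist(x,z)
M=np.vstack([A(q) for q in Q]);x0=np.array([.1,.36,0,.39,0,.42,0,.3])
X=x0+np.linalg.lstsq(np.vstack([M,.003*np.eye(8)]),np.r_[P.ravel()-M@x0,np.zeros(8)],rcond=None)[0]
fk=lambda q:A(q)@X
def ik(p,Rt,q0):
    m=.02
    f=lambda q:np.r_[(fk(q)-p)*10,R.from_matrix(rot(q).T@Rt).as_rotvec()]
    s=least_squares(f,np.clip(q0,lo+2*m,hi-2*m),bounds=(lo+m,hi-m));return s.x,np.abs(s.fun).max()
E
python3 - <<'E'
from ik import *
np.set_printoptions(precision=3,suppress=True)
print(rot(Q[3]));print(X,(M@X-P.ravel()))
t=.436
for yaw in np.radians([-150,-130,-110,-90,-70,-50,-30,-10,10,30,50,70,90]):
    h=np.array([np.cos(yaw),np.sin(yaw),0]);zt=h*np.cos(t)-np.array([0,0,np.sin(t)])
    xt=-h*np.sin(t)-np.array([0,0,np.cos(t)]);Rt=np.c_[xt,np.cross(zt,xt),zt]
    best=None
    for j4 in(-1.2,-.3,.8,1.5,2.5):
        for j5 in(.4,1.3):
          for j6 in(-2,0,2):
            q,e=ik(np.array([.544,-.186,.185]),Rt,np.array([-.5,.4,1.5,j4,j5,j6]))
            if e<1e-3:
                mg=np.min(np.r_[q-lo,hi-q])
                if best is None or mg>best[0]:best=(mg,q)
    print(round(np.degrees(yaw)),best)
E
```

```text
[[-0.442  0.533  0.722]
 [ 0.265  0.846 -0.462]
 [-0.857 -0.013 -0.515]]
[0.118 0.143 0.003 0.53  0.108 0.352 0.    0.231] [-0. -0. -0.  0.  0. -0.  0. -0.  0. -0. -0.  0.]
-150 (np.float64(0.5735613023324333), array([-0.273,  0.879,  0.958, -0.846,  2.095,  0.648]))
-130 (np.float64(0.4486859797019408), array([-0.212,  0.797,  1.146, -0.971,  1.814,  0.558]))
-110 (np.float64(0.3129771356453228), array([-0.175,  0.707,  1.357, -1.107,  1.51 ,  0.517]))
-90 (np.float64(0.12567094489777708), array([-0.175,  0.615,  1.573, -1.294,  1.189,  0.525]))
-70 None
-50 (np.float64(0.4028821010820802), array([-0.353,  0.461,  1.947,  4.122,  0.573,  0.911]))
-30 (np.float64(0.29496533636105027), array([-0.542,  0.421,  2.05 ,  3.104,  0.465,  1.597]))
-10 (np.float64(0.4239877761226163), array([-0.741,  0.419,  2.056,  2.181,  0.635,  2.164]))
10 (np.float64(0.49271519305682476), array([-0.877,  0.455,  1.963,  1.643,  0.909,  2.387]))
30 (np.float64(0.41255884868152704), array([-0.931,  0.521,  1.799,  1.312,  1.198,  2.467]))
50 (np.float64(0.39840716494225425), array([-0.923,  0.605,  1.597,  1.091,  1.485,  2.482]))
70 (np.float64(0.4296720060472672), array([-0.875,  0.696,  1.381,  0.925,  1.765,  2.45 ]))
90 (np.float64(0.5079907791540066), array([-0.804,  0.787,  1.169,  0.779,  2.033,  2.372]))
```

```bash
python3 - <<'E'
from ik import *
np.set_printoptions(precision=2,suppress=True)
q=Q[3];p=fk(q);Rt=rot(q)
rv=[(.0927,.1448,0)]*6+[(0,0,-.1525)]*10+[(-.1404,.0811,0)]*7
for k,r in enumerate(rv):
    Rt=R.from_rotvec(r).as_matrix()@Rt; p=p+np.array([0,0,-.03/6]) if k<6 else p
    qn,e=ik(p,Rt,q);print(k,qn,round(e,4),np.abs(qn-q).max()/.125);q=qn
print(Rt)
E
```

```text
0 [-0.46  0.17  1.7  -0.2   0.43 -1.34] 0.0 2.9805653740701192
1 [-0.47  0.19  1.6  -0.1   0.67 -1.43] 0.0 1.971881922382197
2 [-0.48  0.23  1.49 -0.06  0.91 -1.47] 0.0 1.8934528118431313
3 [-0.48  0.28  1.38 -0.03  1.13 -1.49] 0.0 1.809503470677428
4 [-0.49  0.35  1.27 -0.01  1.35 -1.5 ] 0.0 1.7298891491100523
5 [-0.5   0.42  1.17  0.    1.56 -1.51] 0.0 1.6552713775879084
6 [-0.5   0.42  1.17  0.    1.56 -1.36] 0.0 1.2189639176790443
7 [-0.5   0.42  1.17  0.    1.56 -1.21] 0.0 1.2189983451290516
8 [-0.5   0.42  1.17  0.    1.56 -1.06] 0.0 1.2190557677672835
9 [-0.5   0.42  1.17  0.    1.56 -0.9 ] 0.0 1.2191349249264105
10 [-0.5   0.42  1.17  0.    1.56 -0.75] 0.0 1.2192340682377276
11 [-0.5   0.42  1.17  0.    1.56 -0.6 ] 0.0 1.219350994071462
12 [-0.5   0.42  1.17  0.    1.56 -0.45] 0.0 1.2194830856957242
13 [-0.5   0.42  1.17  0.    1.56 -0.29] 0.0 1.2196273650506093
14 [-0.5   0.42  1.17  0.    1.56 -0.14] 0.0 1.2197805537983912
15 [-0.5   0.42  1.17  0.    1.55  0.01] 0.0 1.219939142840676
16 [-0.43  0.44  1.15 -0.16  1.57  0.08] 0.0 1.2915926566789317
17 [-0.37  0.46  1.13 -0.32  1.6   0.14] 0.0 1.2720429122425319
18 [-0.31  0.49  1.12 -0.47  1.63  0.19] 0.0 1.2424859550628709
19 [-0.26  0.53  1.11 -0.62  1.67  0.24] 0.0 1.2077044589734198
20 [-0.22  0.57  1.11 -0.77  1.71  0.28] 0.0 1.1717039256457253
21 [-0.18  0.62  1.11 -0.91  1.76  0.31] 0.0 1.1373986263086318
22 [-0.16  0.66  1.12 -1.05  1.8   0.34] 0.0 1.106782132862107
[[ 0.2   0.87 -0.45]
 [ 0.37 -0.49 -0.78]
 [-0.91 -0.01 -0.42]]
```

```bash
python3 -m inch '[[0,0,0,0.0464,0.0724,0,0],[0,0,-0.5,0.0464,0.0724,0,0],[0,0,-0.5,0.0927,0.1448,0,0],[0,0,-0.5,0.0927,0.1448,0,0],[0,0,-0.5,0.0927,0.1448,0,0],[0,0,-0.5,0.0927,0.1448,0,0],[0,0,-0.5,0.0927,0.1448,0,0],[0,0,0,0,0,-0.08,0],[0,0,0,0,0,-0.16,0],[0,0,0,0,0,-0.16,0],[0,0,0,0,0,-0.16,0],[0,0,0,0,0,-0.16,0]]'
python3 -m inch '[[0,0,0,0,0,-0.16,0],[0,0,0,0,0,-0.16,0],[0,0,0,0,0,-0.16,0],[0,0,0,0,0,-0.16,0],[0,0,0,0,0,-0.16,0],[0,0,0,0,0,-0.005,0],[0,0,0,-0.0702,0.0405,0,0],[0,0,0,-0.1404,0.0811,0,0],[0,0,0,-0.1404,0.0811,0,0],[0,0,0,-0.1404,0.0811,0,0],[0,0,0,-0.1404,0.0811,0,0],[0,0,0,-0.1404,0.0811,0,0]]'
python3 -m inch '[[0,0,0,-0.1404,0.0811,0,0],[0,0,0,-0.0702,0.0405,0,0],[0,0,0,0,0,0,0],[0,0,0,0,0,0,0]]'
python3 - <<'E'
from ik import *
from h import *
np.set_printoptions(precision=4,suppress=True)
o=get_obs();Rm=R.from_quat(o['tool_rot']).as_matrix();print(o['qpos'],o['eef_pos']);print(Rm)
snap('scene','s4');snap('side','e4')
yaw=np.arctan2(Rm[1,2],Rm[0,2]);t=.436
h=np.array([np.cos(yaw),np.sin(yaw),0]);zt=h*np.cos(t)-np.array([0,0,np.sin(t)])
xt=-h*np.sin(t)-np.array([0,0,np.cos(t)]);Rt=np.c_[xt,np.cross(zt,xt),zt]
print('correction',R.from_matrix(Rt@Rm.T).as_rotvec())
def c(f,u,v,s):
    w,hh=400//s,600//s
    return cv2.resize(cv2.imread(f'pics/{f}.png')[v:v+hh,u:u+w],(400,600),interpolation=cv2.INTER_CUBIC)
cv2.imwrite('pics/c4.png',np.hstack([c('s4',160,70,4),c('e4',250,130,4)]))
E
```

```text
clock: 9.3
eef_pos: [0.5548, -0.1664, 0.282]
tool_rot: [0.596, 0.803, 0.001, -0.0]
contact_force: [-1.3, 0.5, -2.7]
width: 0.694
grasp_force: 30.0
clock: 10.8
eef_pos: [0.5548, -0.1662, 0.2821]
tool_rot: [0.776, 0.459, -0.377, 0.212]
contact_force: [-0.2, -0.1, -2.8]
width: 0.696
grasp_force: 30.0
clock: 11.3
eef_pos: [0.5545, -0.1668, 0.2825]
tool_rot: [0.728, 0.428, -0.467, 0.264]
contact_force: [-0.4, 0.4, -2.6]
width: 0.691
grasp_force: 30.0
[-0.1575  0.6564  1.1274 -1.0503  1.8006  0.34  ] [ 0.5545 -0.1668  0.2825]
[[ 0.198   0.869  -0.4535]
 [ 0.3766 -0.4946 -0.7833]
 [-0.905  -0.0157 -0.4252]]
correction [-0.0106 -0.012  -0.0073]
```

View pics/c4.png

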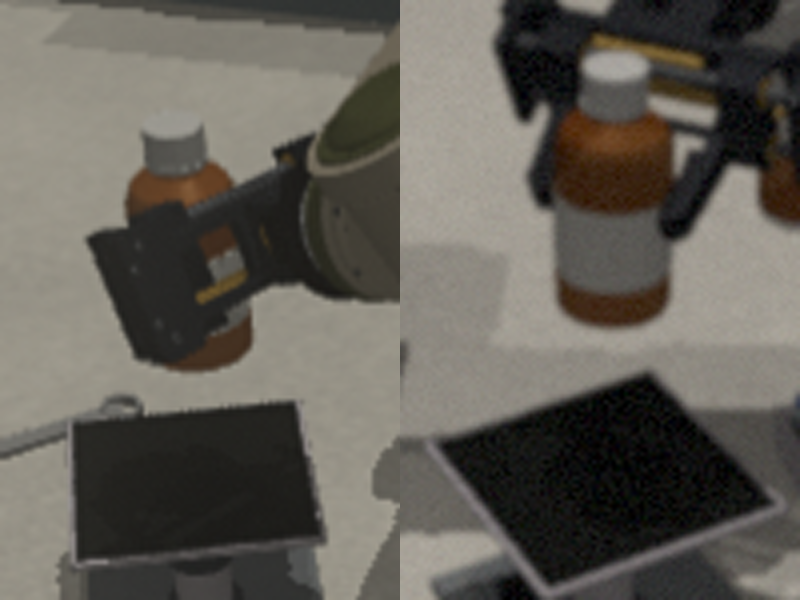

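The bottle is upright: cap top centre at scene (203.5,102.3) and side (303.8,147), lowest base arc at scene (208.8,162.5) and side (303.2,211.3). I'll compare these with the pose predicted from the grasp.

```bash
python3 - <<'E'
from ik import *
from h import *
np.set_printoptions(precision=4,suppress=True)
I={k:dict(np.load(f'pics/{k}4.npz')) for k in 'se'}
def proj(i,p):
    c=p@i['R'].T+i['t'];n=c[:,:2]/c[:,2:];n=n*(1+i['k1']*(n**2).sum(1,keepdims=True));return np.c_[n[:,0]*i['fx']+i['cx'],n[:,1]*i['fy']+i['cy']]
a=np.linspace(0,2*np.pi,200);C=np.c_[np.cos(a),np.sin(a),0*a]
def feats(v):
    b=v[:3];Rb=R.from_rotvec([v[3],v[4],0]).as_matrix();o=[]
    for k in 'se':
        o+=list(proj(I[k],(b+Rb@[0,0,.138])[None])[0])
        r=proj(I[k],b+.031*C@Rb.T);o.append(r[:,1].max())
        if k=='e': r2=proj(I[k],b+Rb@[0,0,.02]+.031*C@Rb.T);o.append((r2[:,0].min()+r2[:,0].max())/2)
    return np.array(o)
m=np.array([203.5,102.25,162.5,303.75,147,211.25,303.2])
P0=np.array([.5545,-.1668,.2825]);h=np.array([-.501,-.865,0])
v0=np.r_[P0+.0038*h-[0,0,.068],0,0]
print('pred',v0,feats(v0)-m)
s=least_squares(lambda v:np.r_[feats(v)-m,(v[3:])*20],v0);print('fit',s.x,s.fun)
E
```

```text
pred [ 0.5526 -0.1701  0.2145  0.      0.    ] [-0.801  -2.4546  0.371  -0.5821 -0.893   1.7051  0.0812]
fit [ 0.5518 -0.1627  0.2129  0.0355  0.0188] [ 0.0723 -1.1766  1.364   0.2387 -0.6978  0.8088 -0.3907  0.7109  0.3769]
```

```bash
python3 -m inch '[[-0.3,-0.6,-1,-0.009,-0.007,0,0],[-0.3,-0.6,-1.5,-0.009,-0.007,0,0],[-0.3,-0.5,-1.5,0,0,0,0],[0,0,-1.5,0,0,0,0],[0,0,-1.2,0,0,0,0],[0,0,-0.8,0,0,0,0],[0,0,-0.5,0,0,0,0],[0,0,-0.3,0,0,0,0],[0,0,0,0,0,0,0],[0,0,0,0,0,0,0]]'
python3 - <<'E'
from h import *
o=get_obs();print(o['eef_pos'],o['contact_force'])
snap('scene','s5');snap('side','e5')
def c(f,u,v,s):
    w,hh=400//s,600//s
    return cv2.resize(cv2.imread(f'pics/{f}.png')[v:v+hh,u:u+w],(400,600),interpolation=cv2.INTER_CUBIC)
cv2.imwrite('pics/c5.png',np.hstack([c('s5',160,90,4),c('e5',250,150,4)]))
E
```

```text
clock: 12.65
eef_pos: [0.5455, -0.1836, 0.1996]
tool_rot: [0.728, 0.421, -0.466, 0.274]
contact_force: [0.5, 0.0, -3.4]
width: 0.7
grasp_force: 30.0
[ 0.54545567 -0.18358059  0.19956534] [ 0.46016332  0.03964729 -3.37112667]
```

View pics/c5.png

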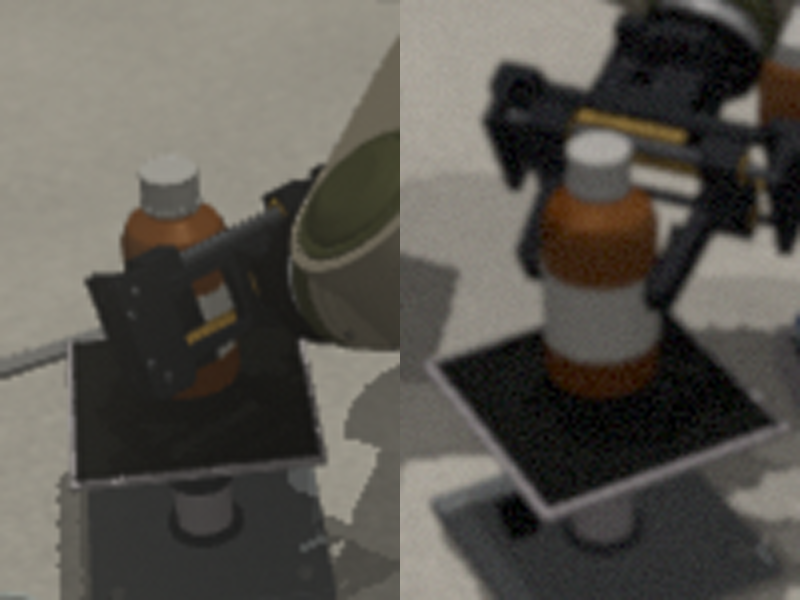

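The bottle is upright over the platform with a small gap. The base arc is at scene (208.3,189.3) and side (300,249.3), the cap top at scene (202.5,131.3) and side (300,186.8). I'll refit for the remaining gap and offset.

```bash
python3 - <<'E'
from ik import *
from h import *
np.set_printoptions(precision=4,suppress=True)
I={k:dict(np.load(f'pics/{k}5.npz')) for k in 'se'}
def proj(i,p):
    c=p@i['R'].T+i['t'];n=c[:,:2]/c[:,2:];n=n*(1+i['k1']*(n**2).sum(1,keepdims=True));return np.c_[n[:,0]*i['fx']+i['cx'],n[:,1]*i['fy']+i['cy']]
a=np.linspace(0,2*np.pi,200);C=np.c_[np.cos(a),np.sin(a),0*a]
def feats(v):
    b=v[:3];Rb=R.from_rotvec([v[3],v[4],0]).as_matrix();o=[]
    for k in 'se':
        o+=list(proj(I[k],(b+Rb@[0,0,.138])[None])[0])
        r=proj(I[k],b+.031*C@Rb.T);o.append(r[:,1].max())
        if k=='e': r2=proj(I[k],b+Rb@[0,0,.02]+.031*C@Rb.T);o.append((r2[:,0].min()+r2[:,0].max())/2)
    return np.array(o)
m=np.array([202.5,131.25,189.25,300,186.75,249.25,300.5])
P0=np.array([.5455,-.1836,.1996]);h=np.array([-.501,-.865,0])
v0=np.r_[P0+.0038*h-[0,0,.068],0,0]
print('pred',v0,feats(v0)-m)
s=least_squares(lambda v:np.r_[feats(v)-m,(v[3:])*20],v0);print('fit',s.x,s.fun)
o=get_obs();Rm=R.from_quat(o['tool_rot']).as_matrix();g=Rm@[-np.cos(.436),0,-np.sin(.436)];print('kin bottle axis',g)
E
```

```text
pred [ 0.5436 -0.1869  0.1316  0.      0.    ] [-1.6328  0.194   0.1312 -0.3989  0.1177  0.2602 -0.5703]
fit [ 0.5446 -0.1863  0.1316 -0.015  -0.0052] [-0.5579  0.4     0.3908 -0.3919 -0.5467 -0.0925 -0.2082 -0.2995 -0.1048]
kin bottle axis [-0.0018  0.0106  0.9999]
```

```bash
python3 -m inch '[[0,0,-0.2,0.005,0,0,0],[0,0,-0.2,0,0,0,0],[0,0,-0.2,0,0,0,0],[0,0,-0.2,0,0,0,0],[0,0,-0.2,0,0,0,0],[0,0,-0.2,0,0,0,0],[0,0,-0.2,0,0,0,0],[0,0,-0.1,0,0,0,0]]'
python3 -m inch '[[0,0,-0.1,0,0,0,0],[0,0,-0.1,0,0,0,0]]'; python3 -m inch '[[0,0,-0.1,0,0,0,0],[0,0,-0.0,0,0,0,0]]'
```

```text
clock: 13.75
eef_pos: [0.5454, -0.1836, 0.1841]
tool_rot: [0.729, 0.422, -0.465, 0.272]
contact_force: [-1.0, -0.0, -3.4]
width: 0.694
grasp_force: 30.0
clock: 14.0
eef_pos: [0.5454, -0.1836, 0.1822]
tool_rot: [0.729, 0.422, -0.465, 0.272]
contact_force: [0.4, 0.6, -3.0]
width: 0.696
grasp_force: 30.0
clock: 14.25
eef_pos: [0.5454, -0.1836, 0.1812]
tool_rot: [0.729, 0.422, -0.465, 0.272]
contact_force: [-0.4, 0.4, -3.4]
width: 0.7
grasp_force: 30.0
```

```bash
python3 -m inch '[[0,0,-0.1,0,0,0,0],[0,0,-0.0,0,0,0,0]]'; python3 -m inch '[[0,0,-0.1,0,0,0,0],[0,0,-0.0,0,0,0,0]]'
```

```text
clock: 14.5
eef_pos: [0.5454, -0.1837, 0.1807]
tool_rot: [0.729, 0.422, -0.465, 0.273]
contact_force: [-0.6, -1.4, 0.8]
width: 0.694
grasp_force: 30.0
clock: 14.75
eef_pos: [0.5454, -0.1838, 0.1806]
tool_rot: [0.729, 0.422, -0.466, 0.273]
contact_force: [-1.1, -0.3, 7.1]
width: 0.696
grasp_force: 30.0
```

```bash
python3 -m inch '[[0,0,-0.0,0,0,0,0],[0,0,0.08,0,0,0,0],[0,0,0,0,0,0,0]]'; python3 -m inch '[[0,0,0,0,0,0,0.75],[0,0,0,0,0,0,0.8],[0,0,0,0,0,0,1],[0,0,0,0,0,0,1],[0,0,0,0,0,0,1],[0,0,0,0,0,0,1]]'
```

```text
clock: 15.12
eef_pos: [0.5454, -0.1837, 0.1806]
tool_rot: [0.729, 0.422, -0.465, 0.273]
contact_force: [0.2, -0.2, 5.1]
width: 0.693
grasp_force: 30.0
clock: 15.88
eef_pos: [0.5454, -0.1836, 0.18]
tool_rot: [0.729, 0.422, -0.465, 0.272]
contact_force: [-1.0, 0.5, 0.6]
width: 0.998
grasp_force: 0.0
```

Released and carried by the platform. Next I back off along the tool axis.

```bash
python3 -m inch '[[0.45,0.78,0.43,0,0,0,1],[0.9,1.56,0.85,0,0,0,1],[0.9,1.56,0.85,0,0,0,1],[0.9,1.56,0.85,0,0,0,1],[0.9,1.56,0.85,0,0,0,1],[0.9,1.56,0.85,0,0,0,1],[0.9,1.56,0.85,0,0,0,1],[0.9,1.56,0.85,0,0,0,1],[0,0,0,0,0,0,1],[0,0,0,0,0,0,1]]'
python3 - <<'E'
from h import *
snap('scene','s6');snap('side','e6')
cv2.imwrite('pics/c6.png',np.hstack([cv2.resize(cv2.imread('pics/s6.png')[80:380,150:350],(400,600)),cv2.resize(cv2.imread('pics/e6.png')[120:420,210:410],(400,600))]))
E
```

```text
clock: 17.12
eef_pos: [0.6127, -0.0667, 0.2436]
tool_rot: [0.729, 0.422, -0.466, 0.272]
contact_force: [-1.3, -0.2, 0.1]
width: 1.0
grasp_force: 0.0
```

View pics/c6.png

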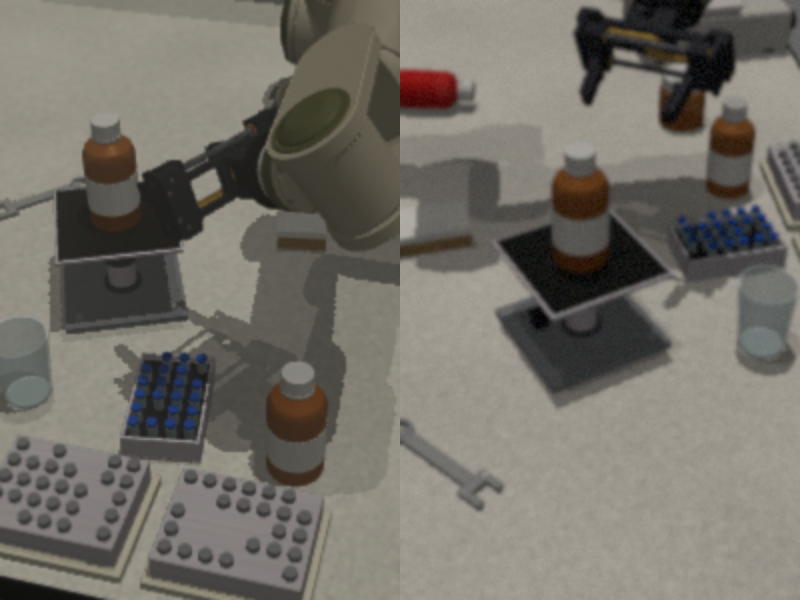

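The bottle stands upright in the middle of the platform (base centre at crop (116,219) and (580,257)). The gripper is clear and the bystanders in view have not moved.

```bash
python3 -c "
from station import *
print(job_done())"
```

```text
the job is handed in; nothing more can be done
None
```

The fallen amber bottle now stands upright in the middle of the stand's platform. I let go only after the force reading showed the platform carrying it, then backed the gripper clear and handed the job in; no verdict came back.

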